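Square up a bolted post with a try square and hold it for the second bolt

TASK

The wooden post stands on the sole plate by a single bolt and leans over the plate. Pick up the try square and press it into the corner between plate and post until its stock sits flat along the plate and its blade lies against the post with no gap, so that the post stands square. Finish like that, still gripping the square and pressing it firmly on both plate and post, ready for the second bolt; leave the carton, the spanner and the spring clamp where they are.

Things in the scene. Friction and masses are not known exactly. Their poses are not given: they have to be found in the camera images.
- square: Try square, 0.3 kg, standing on its stock: dark wood bar with brass sole, 110 long x 20 thick x 30 high. Steel blade 30 wide x 3 thick rises from one end, mid-thickness, to 150 above the sole; its outer edge is flush with the stock's end. Origin: middle of the sole. x: across the thickness; y: along the stock to the blade's end (blade from y = 25 to 55); z: up along the blade.
- heel (a point): Outer corner of the square where the sole meets the flush outer edge of stock and blade, in the middle of the thickness: 55 along y from the square's origin. Axes as the square's.
- grip (a point): Where the square's stock can be gripped across its 20 mm thickness (fingers closing along the square's x): 28 along -y from the square's origin, 18 above the sole, 53 clear of the blade.
- upright: The post (see post) with the two fixed steel straps that hold its foot on the plate. Origin on the bench below the corner, mid-width of the plate. y: along the plate, from its open end (y = -222) to the post (y = 0 to 20 when square); x: across the plate; z: up. Straps 26 wide, up to 89 above the bench, 22.5 either side of the middle; bolt heads stand out to 28.
- plate: Sole plate: batten 40 wide x 20 thick x 250 long, screwed flat on the bench. Origin: centre of its underside; y along its length towards the post.
- post_top (a point): Middle of the top edge of the post's corner-side face, about 273 above the bench. The post is a batten 40 wide (along the upright's x) x 20 thick x 250 long; its foot is 3 above the plate.
- corner (a point): The corner into which the square goes: on the plate's top (20 above the bench), in the middle of its width, at the line that the post's face meets when the post is square. Axes as the upright's: the square comes from -y with its y along this y, and the heel ends at this point.
- post (a joint): Lean of the post, rad: 0 square to the plate, positive leaning over the plate. It turns on the first bolt (along the upright's x, 52 above the bench, 10 past the corner), stays where put and takes 0.2 N m to turn (2 N at the blade's tip). When the blade lies along the face it turns firm: push 10 to 15 N along the plate then, as friction on the plate eats part of it.
- carton: Small cardboard carton of screws, 51 x 70 x 40, loose, behind the work: leave it.
- spanner: Steel combination spanner 186 long, loose, left of the work: leave it.
- clamp: Spring clamp, 78 x 134 x 22, lying loose behind the work: leave it.
Mind the look-alikes: they are no part of the job. Of the things that look like the square, the larger one is meant.

How it is judged:
By the outcome, as a careful person would: the job done as asked, in the order asked, and still so for the second after the job is handed in, while the arm keeps its last pose, push and grip.
It also fails if it takes over 43 s, if anything falls off the work surface, if the arm or the gripper's body presses on something with over 40 N, if the wrist force passes 120 N, or if a joint passes its speed limit or range.

ROBOT

A 6-joint arm with a two-finger parallel gripper is mounted at the origin on a cart in front of the work surface, level with it; the furniture and walls round the work are solid. World frame = base frame: x ahead of the robot, y to its left, z up, the work surface at z = 0. Lengths are in m, angles in rad, forces in N, time in s.
With the tool pointing down it reaches from about 0.35 to 0.725 m from the base axis. Payload 6 kg.
Tool frame: the origin (TCP) lies between the finger pads; the fingertips stand 14 mm ahead of it and the grasp point (between the pads) lies 5 mm behind it; z points along the fingers, y is the line along which they close (so a half turn about z gives the same grasp; the last joint's range is limited). The gripper opens to 85 mm and grips with 20 to 120 N. Pads are 22 mm wide; open, the fingers measure 114 mm over their backs; the gripper's body (76 mm by 85 mm) begins 54 mm behind the grasp point. The pads swing forward as they close: fully open they stand 13 mm farther back than shut.
Start: joints at [-0.935, 0.04, 0.085, 0, -1.615, -0.334], TCP at [0.178, -0.573, 0.245] pointing down, gripper open.
Joint ranges: [-2.56, 2.56], [-1.29, 2.01], [-1.08, 1.49], [-3.29, 1.98], [-2.81, -0.18], [-2.99, 2.99]. Speed limits (rad/s): [2.57, 2.57, 3.01, 3.14, 3.14, 3.14].

INTERFACE

Orientations are given as a unit quaternion [w, x, y, z].
In Python, from station import get_obs, read_camera, get_calibration, job_done gives the robot as it stands.
- The arm moves only by the tool apply_moves, never from a script. Its argument "plan" is a list of rows, each a list of 7 numbers: the shift along the tool's x, y, z in m, then the turn, a rotation vector about the tool's x, y, z in degrees, then the opening, from 0 (shut) to 1 (fully open). A call has 1 to 5 rows; each row shifts and turns the commanded pose from where the row before left it, along the tool's axes as they then stand; what a row does not reach is not made up. A row lasts 1/10 s, in which the tool goes at most 50 mm and 8.59 degrees, less where a joint would pass 70% of its speed; a pose out of reach is approached as far as the arm can. A call with a gripper value outside its range is refused whole. The fingers move at their own pace and stop on an object; the grip force is fixed at half the most. Time passes only in rows, so rows that do not move let the fingers close. It gives the time, the measured TCP pose, the force, the opening and the grip force at its end, in the units of the state.
- get_obs(): the state, without advancing time (a new reading comes with each control period).
- read_camera(name): name is "scene" or "top"; returns (picture, depth): 420x560x3 uint8, red, green, blue; 420x560 float32, m along the optical axis (not along the pixel's ray), 0 where there is no reading.
- get_calibration(name): a dict with "vfov" (degrees; the focal length in pixels is half the picture's height over the tangent of half this angle, whatever the lens; pixels are square), "cx", "cy" (the principal point, pixels), "D" ([k1, k2, p1, p2, k3] as OpenCV has them; the pictures are not rectified), "R" (3x3) and "t" (3): a world point X has camera coordinates R X + t. Camera axes: x right, y down, z forward; pixel columns grow to the right and rows downward; lengths in m; the calibration is good to about 2 mm. A picture is of the moment at which its call begins. get_calibration takes no time and is no camera call.
- job_done(): hands the job in; it is judged then, once.
The state is a dict: "time": time; "qpos": joint angles; "joint_velocities": joint speeds; "joint_efforts": joint torques, N m; "ee_pos": TCP position; "eef_rot": TCP orientation; "force": force on the tool from outside, world axes, zero at the start; "wrist_torque": the same for the moment, N m; "width": finger opening in m; "grip_force": force on a finger pad.
Only numpy, scipy, OpenCV 4.12 (cv2) and the standard library are available. Lean on these libraries where they do the work, as an engineer would, in place of code of your own. Each camera call takes 0.05 s, during which the arm holds its last target. There are 200 camera calls.

## Working session

There is one attempt and no reset: what is moved stays moved. The work goes in short steps, Python scripts to look and compute and a tool call to move; the robot and the scene stay as the last step left them, time stands still between calls to the robot, and variables do not carry over. Pictures are saved under pics/ and viewed, at most 10 in all, crops included, and the job is handed in when it is done.

Besides the shell and the picture viewer there is one more tool, called after "Emit:" by a JSON object that holds its "op" and its "data", one argument or row to a line. apply_moves: Moves the arm, as the interface text tells. Its arguments: {"type":"object","properties":{"plan":{"type":"array"}},"required":["plan"]}

```bash
mkdir -p pics; ls; python3 - <<'E'
from station import *
import cv2,numpy as np
for n in("scene","top"):
    p,d=read_camera(n); np.savez(f"{n}0.npz",p=p,d=d); cv2.imwrite(f"pics/{n}0.png",p[:,:,::-1])
    c=get_calibration(n); print(n,c)
o=get_obs();print(o)
E
```

```text
pics
scene {'vfov': 44.23793474172017, 'cx': 277.3447985573906, 'cy': 211.305730545373, 'D': array([-0.15164806,  0.        ,  0.        ,  0.        ,  0.        ]), 'R': array([[-0.76535987, -0.64359254,  0.00359344],
       [-0.43554247,  0.51382007, -0.73911548],
       [ 0.47384283, -0.56725442, -0.67356915]]), 't': array([0.45294692, 0.38322685, 1.20502973])}
top {'vfov': 51.290454247475374, 'cx': 276.29449762052104, 'cy': 213.74218464569486, 'D': array([0.00936088, 0.        , 0.        , 0.        , 0.        ]), 'R': array([[ 4.93047013e-04, -9.99778775e-01,  2.10275639e-02],
       [-9.96202133e-01, -2.32192216e-03, -8.70397549e-02],
       [ 8.70693239e-02, -2.09047893e-02, -9.95982893e-01]]), 't': array([0.00875172, 0.61905599, 1.077662  ])}
{'time': 0.1, 'qpos': array([-9.35295737e-01,  4.08054331e-02,  8.38837281e-02, -3.92884114e-04,
       -1.61550347e+00, -3.33743109e-01]), 'joint_velocities': array([-1.92773815e-03, -1.34716899e-03,  2.90634773e-04,  7.77264492e-04,
        6.64345744e-05, -1.00428037e-03]), 'joint_efforts': array([-4.74241926e-03, -3.69347835e+01,  3.48283482e+01,  6.95182756e+00,
       -4.61882155e-03,  1.91281444e-06]), 'ee_pos': array([ 0.17832715, -0.57259724,  0.24433648]), 'eef_rot': array([-2.05765143e-04, -1.50315417e-01,  9.88637736e-01,  8.12074853e-04]), 'force': array([-0.52739939,  0.97574812, -0.20086463]), 'wrist_torque': array([ 0.0075534 ,  0.0652912 , -0.02428699]), 'grip_force': 0.0, 'width': 0.0852161478091538}
```

View pics/scene0.png

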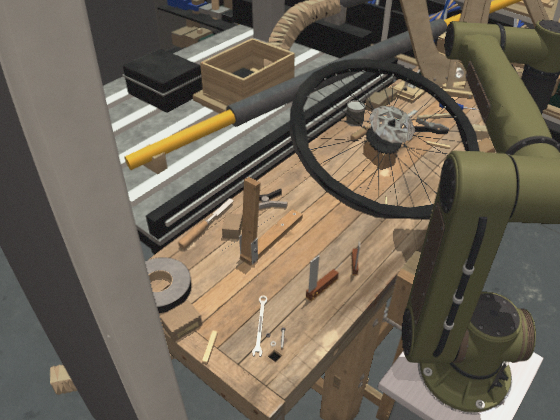

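View pics/top0.png

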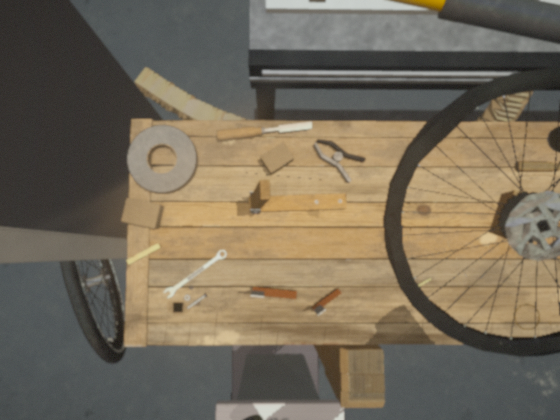

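The scene view shows the post at (250,220) leaning, the plate running right from it, the big square at (318,280), a small one at (355,262) and the spanner at (260,325). In the top view the plate spans (250..345, 203), with the post at its left end. The square is at (250..297, 293) with its blade on the left, and the look-alike is at (327,301).

```bash
cat > h.py <<'E'
from station import *
import cv2,numpy as np
def K(n):
    c=get_calibration(n); f=210/np.tan(np.radians(c['vfov']/2))
    return np.array([[f,0,c['cx']],[0,f,c['cy']],[0,0,1.]]),c
def cloud(n,d):
    k,c=K(n); v,u=np.mgrid[:420,:560]
    q=cv2.undistortPoints(np.stack([u,v],-1).reshape(-1,1,2).astype(float),k,c['D']).reshape(420,560,2)
    X=np.dstack([q,np.ones((420,560))])*d[...,None]
    return (X-c['t'])@c['R']
def plane(n,uv,z):
    k,c=K(n); q=cv2.undistortPoints(np.array(uv,float).reshape(-1,1,2),k,c['D']).reshape(-1,2)
    r=np.c_[q,np.ones(len(q))]@c['R']; o=-c['t']@c['R']
    return o+r*((z-o[2])/r[:,2])[:,None]
def proj(n,X):
    k,c=K(n); return cv2.projectPoints(np.array(X,float).reshape(-1,1,3),cv2.Rodrigues(c['R'])[0],c['t'],k,c['D'])[0].reshape(-1,2)
E
python3 - <<'E'
from h import *
for n,(u0,v0,u1,v1) in {"top":(235,170,365,320),"scene":(215,165,375,310)}.items():
    z=np.load(n+"0.npz"); P=cloud(n,z['d'])
    c=cv2.resize(z['p'][v0:v1,u0:u1],None,fx=4,fy=4,interpolation=cv2.INTER_CUBIC) if n=='scene' else cv2.resize(z['p'][v0:v1,u0:u1],None,fx=4,fy=4,interpolation=cv2.INTER_CUBIC)
    for i in range(0,c.shape[1],80): cv2.putText(c,str(u0+i//4),(i,10),0,.35,(255,255,0))
    for i in range(0,c.shape[0],80): cv2.putText(c,str(v0+i//4),(0,i+10),0,.35,(255,255,0))
    cv2.imwrite(f"pics/{n}c.png",c[:600,:,::-1])
    for (u,v) in ([(280,294),(256,295),(300,203),(265,188),(230,230)] if n=='top' else [(314,272),(325,285),(280,230),(251,180),(250,220)]): print(n,u,v,P[v,u].round(4))
    # above-table points clusters
    for nm,b in {"sq":(.2,.38,-.1,.2),"pp":(.42,.62,-.2,.2)}.items():
        m=(P[...,0]>b[0])&(P[...,0]<b[1])&(P[...,1]>b[2])&(P[...,1]<b[3])&(z['d']>0)
        for lo,hi in((.012,.025),(.025,.04),(.04,.1),(.1,.16),(.16,.3)):
            q=P[m&(P[...,2]>lo)&(P[...,2]<hi)]
            if len(q)>3: print(nm,lo,hi,len(q),q.min(0).round(3),q.max(0).round(3),q.mean(0).round(4))
E
```

```text
top 280 294 [0.4195 0.0005 0.0334]
top 256 295 [0.4286 0.0568 0.152 ]
top 300 203 [ 0.6469 -0.0507  0.0235]
top 265 188 [0.6481 0.0371 0.2751]
top 230 230 [0.579  0.128  0.0025]
pp 0.012 0.025 57 [ 0.42  -0.152  0.012] [0.523 0.19  0.025] [ 0.433  -0.0632  0.0206]
pp 0.025 0.04 209 [ 0.421 -0.15   0.025] [0.437 0.067 0.04 ] [0.4279 0.008  0.0323]
pp 0.04 0.1 36 [0.427 0.04  0.041] [0.618 0.069 0.099] [0.4498 0.0546 0.0707]
pp 0.1 0.16 44 [0.426 0.041 0.105] [0.431 0.069 0.157] [0.4284 0.0549 0.1382]
scene 314 272 [0.4241 0.0554 0.0986]
scene 325 285 [0.4119 0.0158 0.0197]
scene 280 230 [ 0.6385 -0.0677  0.0201]
scene 251 180 [0.6506 0.0357 0.2677]
scene 250 220 [0.6366 0.0602 0.1541]
sq 0.012 0.025 8 [ 0.373 -0.087  0.014] [ 0.379 -0.081  0.024] [ 0.3766 -0.0833  0.019 ]
sq 0.04 0.1 6 [ 0.378 -0.081  0.044] [ 0.38  -0.079  0.092] [ 0.3795 -0.0799  0.0626]
pp 0.012 0.025 40 [ 0.42  -0.15   0.012] [0.619 0.073 0.025] [ 0.4454 -0.0106  0.0201]
pp 0.025 0.04 101 [ 0.42  -0.04   0.025] [0.619 0.074 0.039] [0.4269 0.0274 0.0295]
pp 0.04 0.1 139 [0.42  0.041 0.04 ] [0.62  0.075 0.099] [0.4505 0.0585 0.0706]
pp 0.1 0.16 124 [0.42  0.039 0.1  ] [0.43  0.073 0.152] [0.4245 0.0568 0.1272]
```

View pics/topc.png

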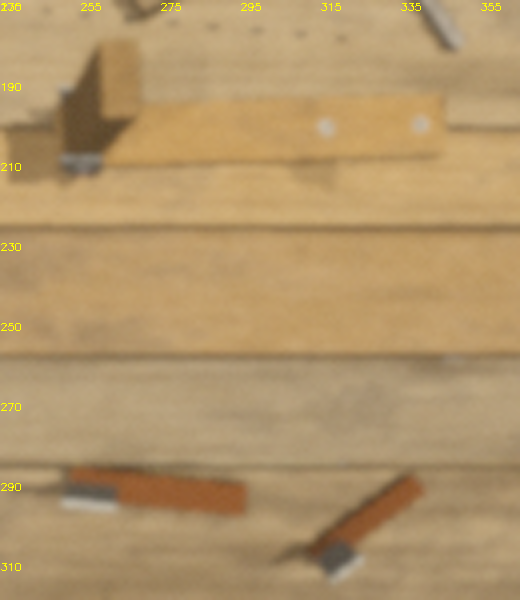

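View pics/scenec.png

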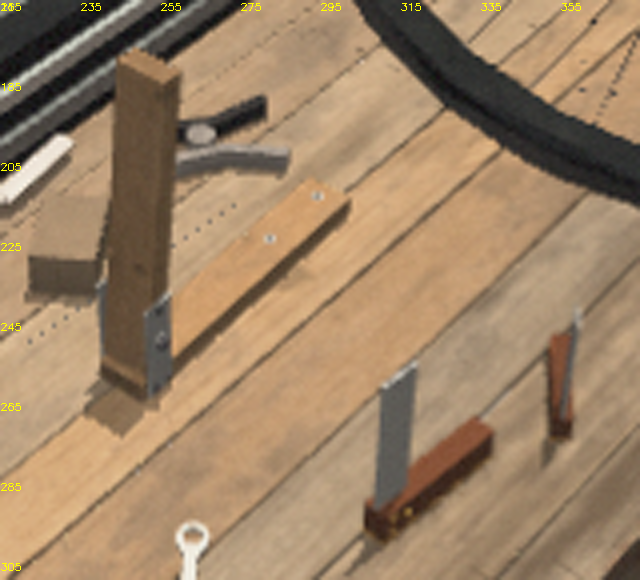

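The crops show the square's stock running from (250,288) to (297,293) in the top view, nearly parallel to the plate, with the blade at the left (+y) end. The plate spans columns 270–345 at rows 195–208. The post's top leans over the plate at (260–270, 180–197), and the near strap is at (248–258, 208).

```bash
cat > m.py <<'E'
from h import *
def line(x,y):
    for _ in range(4):
        p=np.polyfit(x,y,1); r=abs(y-np.polyval(p,x)); k=r<max(2*np.median(r),1e-4); x,y=x[k],y[k]
    return p
def edges(img,cols,lo,hi):  # subpixel strongest gradient row
    g=cv2.GaussianBlur(img.astype(np.float32),(0,0),.8); out=[]
    for c in cols:
        d=np.diff(g[lo:hi,c]); i=np.argmax(abs(d)); 
        o=0
        if 0<i<len(d)-1:
            a=abs(d[i-1:i+2]); o=.5*(a[0]-a[2])/(a[0]-2*a[1]+a[2])
        out.append((c,lo+i+.5+o,d[i]))
    return np.array(out)
E
python3 - <<'E'
from m import *
z=np.load("top0.npz"); p=z['p'].astype(float); P=cloud("top",z['d'])
# plate height map
cols=np.arange(284,338,2)
zc=P[...,2]
print("z col 300",zc[190:214,300].round(3)); print("z col 275 sq",zc[280:302,275].round(3))
far=[];near=[]
for c in range(275,342):
    col=zc[188:216,c]; m=np.where(col>.011)[0]
    if len(m): far.append((c,188+m[0]-.5)); near.append((c,188+m[-1]+.5))
for nm,e,h in(("far",far,.02),("near",near,.02)):
    e=np.array(e); pf=line(e[:,0],e[:,1]); X=plane("top",[(280,np.polyval(pf,280)),(335,np.polyval(pf,335))],h); print("depth",nm,X.round(4).tolist())
for nm,ch in(("b",2),("g",1)):
    for lo,hi in((190,200),(203,213)):
        e=edges(p[...,ch],cols,lo,hi); pf=line(e[:,0],e[:,1]); print(nm,lo,plane("top",[(280,np.polyval(pf,280)),(335,np.polyval(pf,335))],.02).round(4).tolist())
# square
rb=p[...,0]-p[...,2]; hsv=cv2.cvtColor(z['p'],cv2.COLOR_RGB2HSV)
red=(hsv[...,0]<12)&(hsv[...,1]>120); red[:270]=0
n,l,s,c=cv2.connectedComponentsWithStats(red.astype(np.uint8))
for i in range(1,n):
    if s[i,4]>30: print("red",s[i],c[i])
gr=p[...,1]
e=edges(gr,range(268,293),280,291);f=edges(gr,range(268,293),292,301)
for nm,e,h in(("far",e,(0,.03)),("near",f,(.03,))):
    pf=line(e[:,0],e[:,1]); 
    for hh in h: print("stock",nm,hh,plane("top",[(266,np.polyval(pf,266)),(292,np.polyval(pf,292))],hh).round(4).tolist())
# stock end (right), blade end rows
e=edges(gr.T,range(291,296),290,305); print("right end col",e[:,1].round(2),plane("top",[(np.median(e[:,1]),293)],.03).round(4))
# steel plate / post face by depth
for n in("top","scene"):
    zz=np.load(n+"0.npz"); Q=cloud(n,zz['d']); 
    m=(abs(Q[...,0]-.425)<.03)&(abs(Q[...,1]-.05)<.04)&(Q[...,2]>.045)&(Q[...,2]<.16)
    q=Q[m]; print(n,"blade",len(q),np.median(q,0).round(4),np.percentile(q,[5,95],axis=0).round(4).tolist())
    m=(abs(Q[...,0]-.645)<.05)&(abs(Q[...,1]-.05)<.06)&(Q[...,2]>.26)&(Q[...,2]<.3)
    q=Q[m]; print(n,"posttop",len(q),q.mean(0).round(4),np.percentile(q,[3,97],axis=0).round(4).tolist())
    m=(abs(Q[...,0]-.645)<.05)&(abs(Q[...,1]-.06)<.06)&(Q[...,2]>.035)&(Q[...,2]<.26)
    q=Q[m]; print(n,"post",len(q))
    for a in np.arange(.04,.26,.03):
        r=q[abs(q[:,2]-a)<.015]
        if len(r): print("  ",a.round(2),len(r),np.percentile(r,[3,50,97],axis=0)[:,:2].round(4).tolist())
E
```

```text
z col 300 [ 0.001  0.003  0.004  0.003 -0.001  0.022  0.023  0.024  0.023  0.026
  0.025  0.019  0.019  0.023  0.024  0.021  0.02   0.021  0.018  0.022
  0.009  0.001 -0.002  0.002]
z col 275 sq [ 0.002 -0.001  0.003 -0.002  0.002  0.001 -0.01   0.001  0.024  0.033
  0.032  0.032  0.03   0.032  0.03   0.033  0.032  0.005  0.002  0.003
 -0.001  0.001]
depth far [[0.6686, 0.0, 0.02], [0.6738, -0.1407, 0.02]]
depth near [[0.6276, 0.0001, 0.02], [0.6327, -0.1403, 0.02]]
b 190 [[0.6693, 0.0, 0.02], [0.6733, -0.1407, 0.02]]
b 203 [[0.6255, 0.0001, 0.02], [0.628, -0.1402, 0.02]]
g 190 [[0.671, 0.0, 0.02], [0.6746, -0.1407, 0.02]]
g 203 [[0.6246, 0.0001, 0.02], [0.6282, -0.1402, 0.02]]
stock far 0 [[0.4408, 0.0352, 0.0], [0.4262, -0.0311, 0.0]]
stock far 0.03 [[0.4429, 0.0352, 0.03], [0.4288, -0.0294, 0.03]]
stock near 0.03 [[0.4136, 0.0351, 0.03], [0.4084, -0.0293, 0.03]]
right end col [296.05 296.22 296.34 296.33 296.3 ] [[ 0.4215 -0.04    0.03  ]]
top blade 72 [0.4286 0.0545 0.1202] [[0.4264, 0.0416, 0.057], [0.4302, 0.0675, 0.1535]]
top posttop 220 [0.6463 0.0381 0.2732] [[0.6271, 0.0291
[... 602 characters left out ...]
1 0.1021] [[0.4217, 0.0427, 0.0517], [0.4274, 0.0702, 0.1466]]
scene posttop 120 [0.6424 0.0421 0.2678] [[0.6245, 0.0306, 0.2615], [0.6636, 0.0508, 0.2729]]
scene post 1096
   0.04 89 [[0.6163, 0.053], [0.6368, 0.0737], [0.6645, 0.0777]]
   0.07 158 [[0.6191, 0.0511], [0.6374, 0.0707], [0.6658, 0.0768]]
   0.1 135 [[0.6213, 0.0508], [0.6354, 0.067], [0.6627, 0.0724]]
   0.13 142 [[0.6231, 0.047], [0.6376, 0.0629], [0.6629, 0.0687]]
   0.16 139 [[0.6239, 0.042], [0.6362, 0.0594], [0.6619, 0.0634]]
   0.19 153 [[0.6238, 0.0392], [0.6373, 0.0559], [0.6624, 0.061]]
   0.22 151 [[0.6236, 0.0375], [0.6385, 0.0525], [0.6631, 0.0566]]
   0.25 129 [[0.6244, 0.0338], [0.637, 0.0495], [0.6608, 0.0533]]
```

```bash
python3 - <<'E'
from m import *
z=np.load("top0.npz"); P=cloud("top",z['d']); hsv=cv2.cvtColor(z['p'],cv2.COLOR_RGB2HSV)
print(hsv[293,280],hsv[260,280],hsv[300,322])
# stock top by depth
m=(abs(P[...,0]-.42)<.025)&(P[...,1]>-.055)&(P[...,1]<.08)&(P[...,2]>.022)&(P[...,2]<.042)
mm=np.zeros((420,560),np.uint8); mm[m]=1
far=[];near=[]
for c in range(262,294):
    r=np.where(mm[:,c])[0]
    if len(r)>4: far.append((c,r[0]-.5)); near.append((c,r[-1]+.5))
for e in(far,near):
    e=np.array(e); pf=line(e[:,0],e[:,1]); print(plane("top",[(266,np.polyval(pf,266)),(292,np.polyval(pf,292))],.03).round(4).tolist())
q=P[m].astype(np.float32); r=cv2.minAreaRect(q[:,:2]*1000); print("rect mm",r)
e=[np.where(mm[v])[0] for v in range(290,297)]; print([ (a[0],a[-1]) for a in e if len(a)])
# plate open end
zc=P[...,2]; e=[np.where(zc[v,300:360]>.011)[0][-1]+300.5 for v in range(196,206)]; print("plate end",e,plane("top",[(np.median(e),201)],.02))
# tall things near sweep
for n in("top","scene"):
    Q=cloud(n,np.load(n+"0.npz")['d'])
    for r0 in np.arange(.3,.7,.05):
        R=np.hypot(Q[...,0],Q[...,1]); s=[]
        for y0 in np.arange(-.6,.1,.1):
            k=(R>r0)&(R<r0+.05)&(Q[...,1]>y0)&(Q[...,1]<y0+.1)&(Q[...,0]>.05); s.append(float(np.percentile(Q[k][:,2],99).round(2)) if k.sum()>5 else None)
        print(n,r0.round(2),s)
E
```

```text
[ 13 167 150] [ 18  87 164] [ 13 162 123]
[[0.4356, 0.0351, 0.03], [0.4299, -0.0294, 0.03]]
[[0.4157, 0.0351, 0.03], [0.4081, -0.0293, 0.03]]
rect mm ((423.48291015625, 14.385601043701172), (108.79459381103516, 20.333843231201172), 84.19935607910156)
[(np.int64(254), np.int64(294)), (np.int64(263), np.int64(296)), (np.int64(265), np.int64(296)), (np.int64(265), np.int64(296)), (np.int64(264), np.int64(296)), (np.int64(264), np.int64(296)), (np.int64(270), np.int64(296))]
plate end [np.float64(345.5), np.float64(346.5), np.float64(346.5), np.float64(348.5), np.float64(346.5), np.float64(346.5), np.float64(346.5), np.float64(346.5), np.float64(346.5), np.float64(346.5)] [[ 0.65275247 -0.16995872  0.02      ]]
top 0.3 [None, None, None, 0.03, 0.03, 0.01, 0.01]
top 0.35 [None, None, None, 0.03, 0.01, 0.11, 0.01]
top 0.4 [None, None, 0.01, 0.01, 0.03, 0.09, 0.15]
top 0.45 [None, 0.0, 0.01, 0.01, 0.02, 0.01, 0.01]
top 0.5 [-0.81, 0.05, 0.06, 0.07, 0.01, 0.01, 1.13]
top 0.55 [0.05, 0.05, 0.08, 0.09, 0.01, 0.01, 0.01]
top 0.6 [0.05, 0.08, 0.09, 0.11, 0.02, 0.03, 0.28]
top 0.65 [0.09, 0.11, 0.11, 0.13, 0.03, 0.03, 0.28]
scene 0.3 [None, None, None, 0.62, 0.03, 0.0, 0.0]
scene 0.35 [None, None, 0.62, 0.62, 0.01, 0.08, 0.0]
scene 0.4 [None, None, 0.62, 0.59, 0.02, 0.04, 0.15]
scene 0.45 [None, 0.61, 0.61, 0.0, 0.01, 0.0, 0.0]
scene 0.5 [0.62, 0.62, 0.61, 0.07, 0.0, 0.0, 0.0]
scene 0.55 [0.64, 0.63, 0.59, 0.09, 0.0, 0.0, 0.0]
scene 0.6 [0.64, 0.58, 0.09, 0.11, 0.02, 0.02, 0.27]
scene 0.65 [0.09, 0.11, 0.12, 0.12, 0.02, 0.02, 0.27]
```

Emit:
{"op": "apply_moves", "data": {
  "plan": [
    [0, 0, 0, 0, 0, -8.4, 1],
    [0, 0, 0, 0, 0, -8.4, 1],
    [0, 0, 0, 0, 0, -8.4, 1],
    [0, 0, 0, 0, 0, -8.4, 1],
    [0, 0, 0, 0, 0, -8.4, 1]
  ]
}}

```text
time: 0.6
ee_pos: [0.1783, -0.5727, 0.2446]
eef_rot: [0.0, -0.497, 0.868, 0.001]
force: [0.4, 0.4, 0.5]
width: 0.0855
grip_force: 0.0
```

Emit:
{"op": "apply_moves", "data": {
  "plan": [
    [0, 0, 0, 0, 0, -8.4, 1],
    [0, 0, 0, 0, 0, -8.4, 1],
    [0, 0, 0, 0, 0, -8.4, 1],
    [-0.04, -0.013, 0, 0, 0, 0, 1],
    [-0.04, -0.013, 0, 0, 0, 0, 1]
  ]
}}

```text
time: 1.1
ee_pos: [0.2117, -0.4949, 0.2436]
eef_rot: [0.0, -0.672, 0.741, 0.002]
force: [1.1, 1.1, -0.5]
width: 0.0854
grip_force: 0.0
```

Emit:
{"op": "apply_moves", "data": {
  "plan": [
    [-0.045, -0.0145, 0, 0, 0, 0, 1],
    [-0.045, -0.0145, 0, 0, 0, 0, 1],
    [-0.045, -0.0145, 0, 0, 0, 0, 1],
    [-0.045, -0.0145, 0, 0, 0, 0, 1],
    [-0.045, -0.0145, 0, 0, 0, 0, 1]
  ]
}}

```text
time: 1.6
ee_pos: [0.3058, -0.277, 0.245]
eef_rot: [0.0, -0.672, 0.74, 0.0]
force: [1.4, 0.1, 0.7]
width: 0.0851
grip_force: 0.0
```

Emit:
{"op": "apply_moves", "data": {
  "plan": [
    [-0.045, -0.0145, 0, 0, 0, 0, 0.8],
    [-0.045, -0.0145, 0, 0, 0, 0, 0.8],
    [-0.045, -0.0145, 0, 0, 0, 0, 0.8],
    [-0.045, -0.0145, 0, 0, 0, 0, 0.8],
    [-0.045, -0.0145, 0, 0, 0, 0, 0.8]
  ]
}}

```text
time: 2.1
ee_pos: [0.3996, -0.0596, 0.2454]
eef_rot: [0.0, -0.673, 0.74, -0.0]
force: [1.4, -1.5, -0.9]
width: 0.0683
grip_force: 0.0
```

Emit:
{"op": "apply_moves", "data": {
  "plan": [
    [-0.04, -0.013, 0, 0, 0, 0, 0.8],
    [0, 0, 0, 0, 0, 0, 0.8],
    [0, 0, 0, 0, 0, 0, 0.8]
  ]
}}

```text
time: 2.4
ee_pos: [0.4162, -0.0225, 0.2448]
eef_rot: [-0.001, -0.673, 0.74, 0.0]
force: [-0.5, -0.7, 0.5]
width: 0.0684
grip_force: 0.0
```

Emit:
{"op": "apply_moves", "data": {
  "plan": [
    [-0.009, -0.003, 0.04, 0, 0, 0, 0.8],
    [0, 0, 0.045, 0, 0, 0, 0.8],
    [0, 0, 0.045, 0, 0, 0, 0.8],
    [0, 0, 0.04, 0, 0, 0, 0.8],
    [0, 0, 0, 0, 0, 0, 0.8]
  ]
}}

```text
time: 2.9
ee_pos: [0.4163, -0.0164, 0.0698]
eef_rot: [-0.004, -0.671, 0.741, 0.003]
force: [-0.6, 0.7, -0.1]
width: 0.0682
grip_force: 0.0
```

```bash
python3 - <<'E'
from h import *
for n in("top","scene"):
    p,d=read_camera(n); np.savez(f"{n}1.npz",p=p,d=d)
    (u0,v0,u1,v1)=(225,240,345,330) if n=="top" else (270,200,390,310)
    cv2.imwrite(f"pics/{n}1.png",cv2.resize(p[v0:v1,u0:u1,::-1],None,fx=5,fy=5,interpolation=cv2.INTER_CUBIC))
E
```

```text
(no output)
```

View pics/scene1.png

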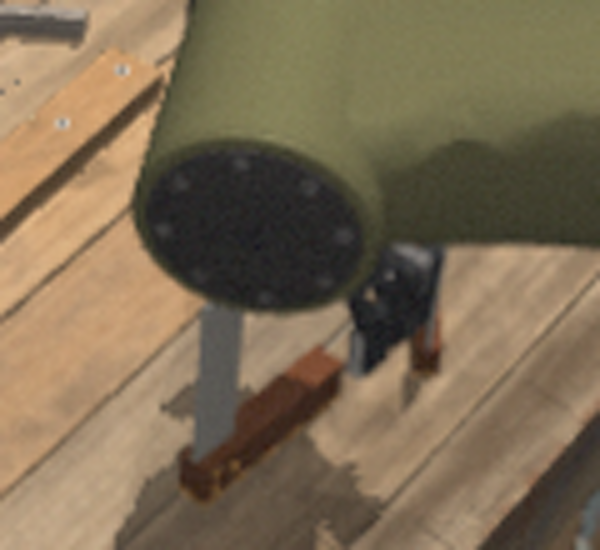

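The view shows the finger behind the stock at about (370,330) in the crop. The wrist housing hangs near the blade's top at (230,300), so I'm checking its clearance.

```bash
python3 - <<'E'
from h import *
o=get_obs(); print(o['qpos'].round(3),o['ee_pos'].round(4),o['eef_rot'].round(4))
for n in("scene","top"):
    z=np.load(n+"1.npz");Q=cloud(n,z['d'])
    g=(abs(Q[...,0]-.43)<.25)&(abs(Q[...,1])<.2)&(Q[...,2]>.075)&(z['d']>0)
    for y0 in np.arange(-.05,.12,.01):
        k=g&(Q[...,1]>y0)&(Q[...,1]<y0+.01)&(abs(Q[...,0]-.425)<.06)
        if k.sum()>3: q=Q[k]; print(n,y0.round(3),k.sum(),"z",np.percentile(q[:,2],[2,20,50,90]).round(3),"x",np.percentile(q[:,0],[2,98]).round(3))
E
```

```text
[ 4.500e-01 -4.370e-01 -6.330e-01  1.000e-03 -1.375e+00 -5.480e-01] [ 0.4203 -0.0156  0.0767] [-1.000e-04 -6.719e-01  7.407e-01 -6.000e-04]
scene -0.05 74 z [0.408 0.466 0.467 0.469] x [0.382 0.452]
scene -0.04 104 z [0.365 0.465 0.468 0.47 ] x [0.375 0.458]
scene -0.03 179 z [0.124 0.37  0.465 0.47 ] x [0.372 0.46 ]
scene -0.02 200 z [0.09  0.362 0.466 0.47 ] x [0.368 0.46 ]
scene -0.01 273 z [0.079 0.114 0.452 0.469] x [0.366 0.457]
scene 0.0 196 z [0.111 0.439 0.465 0.47 ] x [0.368 0.456]
scene 0.01 192 z [0.428 0.448 0.465 0.468] x [0.368 0.455]
scene 0.02 259 z [0.43  0.446 0.456 0.466] x [0.368 0.447]
scene 0.03 160 z [0.419 0.443 0.449 0.46 ] x [0.368 0.439]
scene 0.04 128 z [0.08  0.121 0.446 0.45 ] x [0.367 0.432]
scene 0.05 127 z [0.077 0.11  0.443 0.45 ] x [0.368 0.427]
scene 0.06 143 z [0.078 0.112 0.435 0.45 ] x [0.367 0.429]
scene 0.07 86 z [0.085 0.427 0.447 0.45 ] x [0.367 0.427]
scene 0.08 69 z [0.417 0.437 0.447 0.451] x [0.367 0.417]
scene 0.09 67 z [0.423 0.438 0.446 0.451] x [0.366 0.411]
scene 0.1 55 z [0.423 0.436 0.445 0.45 ] x [0.368 0.406]
scene 0.11 21 z [0
[... 311 characters left out ...]
9] x [0.377 0.466]
top 0.0 440 z [0.288 0.462 0.466 0.469] x [0.369 0.463]
top 0.01 457 z [0.355 0.441 0.465 0.468] x [0.368 0.458]
top 0.02 416 z [0.36  0.441 0.461 0.466] x [0.367 0.45 ]
top 0.03 332 z [0.412 0.435 0.446 0.45 ] x [0.367 0.444]
top 0.04 379 z [0.124 0.433 0.446 0.45 ] x [0.367 0.439]
top 0.05 353 z [0.112 0.43  0.446 0.45 ] x [0.367 0.435]
top 0.06 311 z [0.116 0.43  0.445 0.45 ] x [0.367 0.43 ]
top 0.07 290 z [0.414 0.433 0.446 0.45 ] x [0.367 0.425]
top 0.08 266 z [0.414 0.433 0.445 0.45 ] x [0.366 0.42 ]
top 0.09 246 z [0.411 0.431 0.443 0.449] x [0.365 0.416]
top 0.1 229 z [0.41  0.43  0.443 0.45 ] x [0.366 0.411]
top 0.11 214 z [0.409 0.429 0.443 0.454] x [0.366 0.407]
```

Emit:
{"op": "apply_moves", "data": {
  "plan": [
    [-0.002, 0, 0.03, 0, 0, 0, 0.8],
    [0, 0, 0.02, 0, 0, 0, 0.8],
    [0, 0, 0.008, 0, 0, 0, 0.8],
    [0, 0, 0, 0, 0, 0, 0.8],
    [0, 0, 0, 0, 0, 0, 0.8]
  ]
}}

```text
time: 3.5
ee_pos: [0.4216, -0.0123, 0.0196]
eef_rot: [0.001, -0.672, 0.74, -0.001]
force: [0.3, -0.4, 1.0]
width: 0.0681
grip_force: 0.0
```

Emit:
{"op": "apply_moves", "data": {
  "plan": [
    [0, 0, 0, 0, 0, 0, 0.3],
    [0, 0, 0, 0, 0, 0, 0.1],
    [0, 0, 0, 0, 0, 0, 0],
    [0, 0, 0, 0, 0, 0, 0],
    [0, 0, 0, 0, 0, 0, 0]
  ]
}}

```text
time: 4.0
ee_pos: [0.4207, -0.0124, 0.0179]
eef_rot: [0.0, -0.672, 0.74, -0.0]
force: [-1.4, 0.6, 3.1]
width: 0.0191
grip_force: 60.6
```

Emit:
{"op": "apply_moves", "data": {
  "plan": [
    [0, 0, 0, 0, 0, 0, 0],
    [0, 0, 0, 0, 0, 0, 0],
    [0, 0, 0, 0, 0, 0, 0],
    [0, 0, 0, 0, 0, 0, 0]
  ]
}}

```text
time: 4.4
ee_pos: [0.4207, -0.0124, 0.018]
eef_rot: [0.0, -0.672, 0.74, -0.0]
force: [-0.8, 1.0, 5.0]
width: 0.0191
grip_force: 60.7
```

Emit:
{"op": "apply_moves", "data": {
  "plan": [
    [0, 0, -0.02, 0, 0, 0, 0],
    [0, 0, -0.03, 0, 0, 0, 0],
    [0.025, 0, -0.01, 0, 0, -3.6, 0],
    [0, 0, 0, 0, 0, -3.6, 0],
    [0, 0, 0, 0, 0, 0, 0]
  ]
}}

```text
time: 4.9
ee_pos: [0.4171, -0.0377, 0.0763]
eef_rot: [0.0, 0.717, -0.697, -0.001]
force: [-0.2, -0.2, -3.4]
width: 0.0189
grip_force: 59.8
```

```bash
cat > d.py <<'E'
from h import *; import sys
from scipy.spatial.transform import Rotation as R
o=get_obs(); t=np.array(eval(sys.argv[1])); w,x,y,z=o['eef_rot']; M=R.from_quat([x,y,z,w]).as_matrix()
print(o['time'],o['ee_pos'].round(4),"toolaxes",M.T.round(3).tolist(),"delta tool",(M.T@(t-o['ee_pos'])).round(4),"f",o['force'].round(1),"tq",o['wrist_torque'].round(2))
E
python3 d.py "[.6497,-.059,.075]"
```

```text
4.9 [ 0.4171 -0.0377  0.0763] toolaxes [[0.029, -1.0, -0.0], [-1.0, -0.029, 0.002], [-0.002, 0.0, -1.0]] delta tool [ 0.0281 -0.2319  0.0009] f [-0.2 -0.2 -3.4] tq [-0.1   0.01 -0.07]
```

Emit:
{"op": "apply_moves", "data": {
  "plan": [
    [0.014, -0.04, 0, 0, 0, 0, 0],
    [0.014, -0.04, 0, 0, 0, 0, 0],
    [0, -0.04, 0, 0, 0, 0, 0],
    [0, -0.04, 0, 0, 0, 0, 0],
    [0, -0.04, 0, 0, 0, 0, 0]
  ]
}}

```text
time: 5.4
ee_pos: [0.6193, -0.0593, 0.075]
eef_rot: [0.001, 0.717, -0.697, -0.001]
force: [0.6, 1.4, -1.4]
width: 0.0191
grip_force: 59.8
```

Emit:
{"op": "apply_moves", "data": {
  "plan": [
    [0, -0.032, 0, 0, 0, 0, 0],
    [0, 0, 0, 0, 0, 0, 0],
    [0, 0, 0, 0, 0, 0, 0]
  ]
}}

```text
time: 5.7
ee_pos: [0.6498, -0.0582, 0.0744]
eef_rot: [0.002, 0.717, -0.697, -0.002]
force: [0.5, -0.5, -2.7]
width: 0.019
grip_force: 60.0
```

```bash
python3 d.py "[.6497,-.059,.039]"; python3 - <<'E'
from h import *
for n in("top","scene"):
    p,d=read_camera(n); np.savez(f"{n}2.npz",p=p,d=d)
    (u0,v0,u1,v1)=(225,160,345,240) if n=="top" else (215,165,335,275)
    cv2.imwrite(f"pics/{n}2.png",cv2.resize(p[v0:v1,u0:u1,::-1],None,fx=5,fy=5,interpolation=cv2.INTER_CUBIC))
E
```

```text
5.7 [ 0.6498 -0.0582  0.0744] toolaxes [[0.028, -1.0, 0.0], [-1.0, -0.028, 0.005], [-0.005, -0.0, -1.0]] delta tool [ 0.0008 -0.0001  0.0354] f [ 0.5 -0.5 -2.7] tq [-0.09  0.01  0.02]
```

View pics/scene2.png

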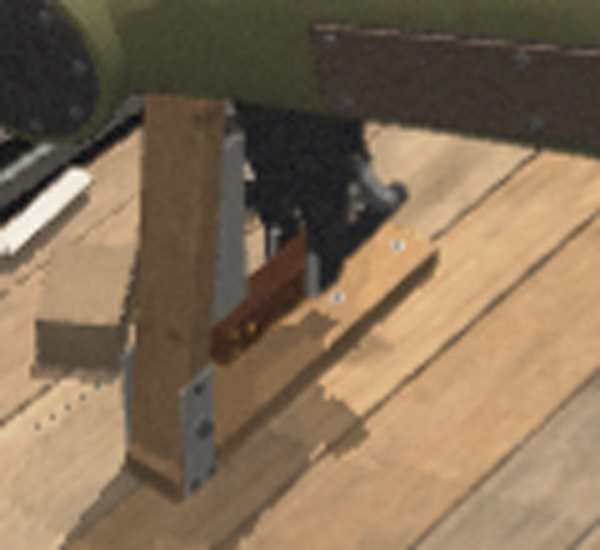

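View pics/top2.png

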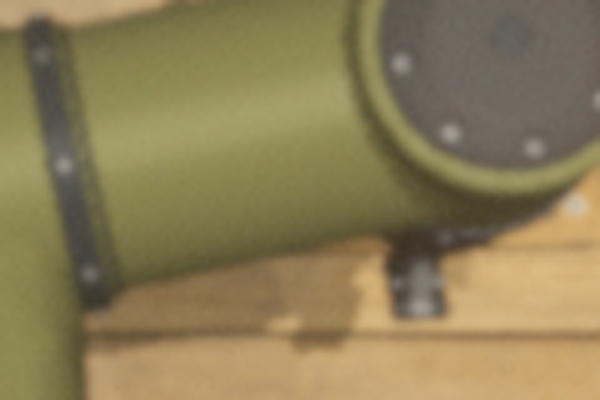

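The scene crop shows the square hovering over the plate, with the stock end at (230,350) just in front of the post. The forearm passes above the post's top at about (180,90), so I'm measuring that clearance.

```bash
python3 - <<'E'
from h import *
print(get_obs()['qpos'].round(3))
for n in("scene","top"):
    z=np.load(n+"2.npz");Q=cloud(n,z['d'])
    g=(Q[...,2]>.285)&(z['d']>0)&(abs(Q[...,0]-.645)<.1)
    for y0 in np.arange(-.1,.16,.03):
        k=g&(abs(Q[...,1]-y0)<.015)
        if k.sum()>3: q=Q[k]; i=q[:,2].argsort()[:5]; print(n,y0.round(3),k.sum(),"z",np.percentile(q[:,2],[0,2,20,98]).round(3),"lowest at",np.median(q[i],0).round(3),"top at x",np.median(q[q[:,2]>np.percentile(q[:,2],90)][:,0]).round(3), "xr",np.percentile(q[:,0],[2,98]).round(3))
# stock: reddish points in scene
z=np.load("scene2.npz");Q=cloud("scene",z['d']);hsv=cv2.cvtColor(z['p'],cv2.COLOR_RGB2HSV)
m=(abs(Q[...,0]-.648)<.02)&(Q[...,1]>-.1)&(Q[...,1]<.045)&(Q[...,2]>.045)&(Q[...,2]<.1)&(hsv[...,1]>140)
q=Q[m]; print("stock",len(q),np.percentile(q,[3,50,97],axis=0).round(4).tolist())
E
```

```text
[ 0.216  0.222 -0.025 -0.    -1.326 -0.187]
scene -0.1 61 z [0.36  0.363 0.465 0.47 ] lowest at [ 0.613 -0.088  0.363] top at x 0.649 xr [0.613 0.673]
scene -0.07 419 z [0.344 0.36  0.402 0.471] lowest at [ 0.604 -0.078  0.355] top at x 0.646 xr [0.601 0.689]
scene -0.04 557 z [0.361 0.369 0.417 0.471] lowest at [ 0.605 -0.052  0.362] top at x 0.645 xr [0.598 0.684]
scene -0.01 463 z [0.389 0.398 0.431 0.469] lowest at [ 0.598 -0.016  0.391] top at x 0.645 xr [0.592 0.675]
scene 0.02 316 z [0.401 0.406 0.427 0.453] lowest at [0.59  0.009 0.403] top at x 0.632 xr [0.586 0.658]
scene 0.05 262 z [0.422 0.425 0.437 0.453] lowest at [0.585 0.04  0.424] top at x 0.626 xr [0.585 0.655]
scene 0.08 221 z [0.436 0.44  0.447 0.46 ] lowest at [0.587 0.072 0.438] top at x 0.61 xr [0.551 0.65 ]
scene 0.11 291 z [0.437 0.443 0.451 0.462] lowest at [0.65  0.106 0.439] top at x 0.551 xr [0.547 0.644]
scene 0.14 325 z [0.442 0.446 0.45  0.462] lowest at [0.638 0.14  0.443] top at x 0.549 xr [0.547 0.635]
top -0.1 438 z [0.361 0.365 0.468 0.473] lowest at [ 0.611 -0.089  0.363] top at x 0.648 xr [0.615
[... 239 characters left out ...]
 [0.408 0.419 0.439 0.472] lowest at [ 0.595 -0.01   0.41 ] top at x 0.651 xr [0.596 0.68 ]
top 0.02 1058 z [0.408 0.418 0.438 0.455] lowest at [0.59  0.017 0.411] top at x 0.636 xr [0.589 0.675]
top 0.05 1046 z [0.403 0.417 0.438 0.456] lowest at [0.583 0.044 0.409] top at x 0.628 xr [0.582 0.668]
top 0.08 1392 z [0.404 0.423 0.444 0.463] lowest at [0.572 0.069 0.407] top at x 0.558 xr [0.547 0.663]
top 0.11 1359 z [0.423 0.433 0.451 0.466] lowest at [0.66  0.108 0.425] top at x 0.55 xr [0.547 0.656]
top 0.14 1282 z [0.42  0.432 0.451 0.465] lowest at [0.655 0.134 0.423] top at x 0.551 xr [0.547 0.65 ]
stock 66 [[0.6346, -0.0516, 0.0598], [0.6394, -0.0132, 0.0819], [0.6545, 0.0245, 0.0885]]
```

Emit:
{"op": "apply_moves", "data": {
  "plan": [
    [0, 0, 0.015, 0, 0, 0, 0],
    [0, 0, 0.012, 0, 0, 0, 0],
    [0, 0, 0.006, 0, 0, 0, 0],
    [0, 0, 0, 0, 0, 0, 0],
    [0, 0, 0, 0, 0, 0, 0]
  ]
}}

```text
time: 6.3
ee_pos: [0.6505, -0.0586, 0.0444]
eef_rot: [0.0, 0.717, -0.697, 0.0]
force: [1.0, -0.1, -2.7]
width: 0.0188
grip_force: 59.9
```

Emit:
{"op": "apply_moves", "data": {
  "plan": [
    [0, 0, 0.002, 0, 0, 0, 0],
    [0, 0, 0.001, 0, 0, 0, 0],
    [0, 0, 0.001, 0, 0, 0, 0],
    [0, 0, 0, 0, 0, 0, 0],
    [0, 0, 0, 0, 0, 0, 0]
  ]
}}

```text
time: 6.8
ee_pos: [0.6506, -0.0585, 0.0403]
eef_rot: [-0.0, 0.717, -0.697, -0.0]
force: [0.7, 0.1, -2.8]
width: 0.0189
grip_force: 59.9
```

Emit:
{"op": "apply_moves", "data": {
  "plan": [
    [0, 0, 0.001, 0, 0, 0, 0],
    [0, 0, 0.001, 0, 0, 0, 0],
    [0, 0, 0, 0, 0, 0, 0]
  ]
}}

```text
time: 7.1
ee_pos: [0.6506, -0.0585, 0.0382]
eef_rot: [-0.0, 0.717, -0.697, -0.0]
force: [0.8, -0.5, -2.2]
width: 0.019
grip_force: 60.1
```

Emit:
{"op": "apply_moves", "data": {
  "plan": [
    [0, 0, 0.001, 0, 0, 0, 0],
    [0, 0, 0, 0, 0, 0, 0],
    [0, 0, 0, 0, 0, 0, 0]
  ]
}}

```text
time: 7.4
ee_pos: [0.6507, -0.0585, 0.0381]
eef_rot: [-0.0, 0.718, -0.697, 0.0]
force: [-2.6, 1.0, 4.0]
width: 0.019
grip_force: 60.7
```

Emit:
{"op": "apply_moves", "data": {
  "plan": [
    [0, 0, 0.0005, 0, 0, 0, 0],
    [-0.004, 0, 0, 0, 0, 0, 0],
    [-0.004, 0, 0, 0, 0, 0, 0],
    [-0.004, 0, 0, 0, 0, 0, 0],
    [0, 0, 0, 0, 0, 0, 0]
  ]
}}

```text
time: 7.9
ee_pos: [0.6511, -0.0465, 0.038]
eef_rot: [-0.001, 0.718, -0.696, 0.001]
force: [0.7, -3.2, 5.5]
width: 0.0188
grip_force: 61.2
```

Emit:
{"op": "apply_moves", "data": {
  "plan": [
    [-0.004, 0, 0, 0, 0, 0, 0],
    [-0.004, 0, 0, 0, 0, 0, 0],
    [-0.003, 0, 0, 0, 0, 0, 0],
    [-0.001, 0, 0, 0, 0, 0, 0],
    [0, 0, 0, 0, 0, 0, 0]
  ]
}}

```text
time: 8.4
ee_pos: [0.6507, -0.0352, 0.038]
eef_rot: [-0.0, 0.717, -0.697, 0.001]
force: [-0.1, -5.4, 4.9]
width: 0.0188
grip_force: 61.1
```

```bash
python3 d.py "[.6485,-.029,.038]"
```

```text
8.4 [ 0.6507 -0.0352  0.038 ] toolaxes [[0.029, -1.0, 0.001], [-1.0, -0.029, -0.002], [0.002, -0.001, -1.0]] delta tool [-0.0062  0.002  -0.    ] f [-0.1 -5.4  4.9] tq [-1.57  0.11  0.03]
```

Emit:
{"op": "apply_moves", "data": {
  "plan": [
    [-0.002, 0.001, 0, 0, 0, 0, 0],
    [-0.001, 0, 0, 0, 0, 0, 0],
    [-0.001, 0, 0, 0, 0, 0, 0],
    [0, 0, 0, 0, 0, 0, 0]
  ]
}}

```text
time: 8.8
ee_pos: [0.6497, -0.0313, 0.0381]
eef_rot: [-0.0, 0.717, -0.697, 0.001]
force: [0.5, -5.8, 5.5]
width: 0.0189
grip_force: 61.2
```

Emit:
{"op": "apply_moves", "data": {
  "plan": [
    [-0.001, 0, 0, 0, 0, 0, 0],
    [-0.001, 0, 0, 0, 0, 0, 0],
    [0, 0, 0, 0, 0, 0, 0]
  ]
}}

```text
time: 9.1
ee_pos: [0.6496, -0.0298, 0.0381]
eef_rot: [-0.0, 0.717, -0.697, 0.002]
force: [1.2, -7.3, 6.4]
width: 0.0191
grip_force: 61.1
```

Emit:
{"op": "apply_moves", "data": {
  "plan": [
    [-0.001, 0, 0, 0, 0, 0, 0],
    [0, 0, 0, 0, 0, 0, 0]
  ]
}}

```text
time: 9.3
ee_pos: [0.6496, -0.0297, 0.038]
eef_rot: [0.0, 0.717, -0.697, 0.002]
force: [2.3, -10.6, 4.9]
width: 0.0191
grip_force: 61.0
```

Emit:
{"op": "apply_moves", "data": {
  "plan": [
    [-0.001, 0, 0, 0, 0, 0, 0],
    [0, 0, 0, 0, 0, 0, 0]
  ]
}}

```text
time: 9.5
ee_pos: [0.6495, -0.0297, 0.038]
eef_rot: [0.001, 0.717, -0.697, 0.002]
force: [3.0, -14.5, 3.5]
width: 0.0189
grip_force: 60.9
```

```bash
python3 d.py "[.6485,-.029,.038]"; cat > post.py <<'E'
from h import *
import sys
p,d=read_camera("scene"); np.savez(f"scene{sys.argv[1]}.npz",p=p,d=d); Q=cloud("scene",d)
# post +y back face: fit plane, rows z .1-.25
m=(abs(Q[...,0]-.645)<.016)&(abs(Q[...,1]-.065)<.045)&(Q[...,2]>.1)&(Q[...,2]<.255)&(d>0)
q=Q[m]; A=np.c_[q[:,2],q[:,0],np.ones(len(q))]; k=np.ones(len(q),bool)
for _ in range(6):
    c=np.linalg.lstsq(A[k],q[k,1],rcond=None)[0]; r=abs(q[:,1]-A@c); k=r<max(.004,2*np.median(r[k]))
print("back face dy/dz",c[0].round(4),"dy/dx",c[1].round(4),k.sum(),"rms",r[k].std().round(4))
cv2.imwrite(f"pics/scene{sys.argv[1]}.png",cv2.resize(p[165:275,215:335,::-1],None,fx=5,fy=5,interpolation=cv2.INTER_CUBIC))
E
python3 post.py 3
```

```text
9.5 [ 0.6495 -0.0297  0.038 ] toolaxes [[0.028, -1.0, 0.004], [-1.0, -0.028, -0.002], [0.002, -0.004, -1.0]] delta tool [-0.0007  0.001   0.    ] f [  3.  -14.5   3.5] tq [-4.25 -0.75 -0.01]
back face dy/dz -0.0057 dy/dx 0.0315 276 rms 0.0008
```

Emit:
{"op": "apply_moves", "data": {
  "plan": [
    [0, 0, 0.0005, 0, 0, 0, 0],
    [0, 0, 0.0005, 0, 0, 0, 0],
    [0, 0, 0, 0, 0, 0, 0],
    [0, 0, 0, 0, 0, 0, 0]
  ]
}}

```text
time: 9.95
ee_pos: [0.6496, -0.0297, 0.038]
eef_rot: [0.001, 0.717, -0.697, 0.002]
force: [-0.1, -12.9, 8.6]
width: 0.0194
grip_force: 61.5
```

```bash
python3 d.py "[.6485,-.029,.038]"; python3 post.py 4; python3 post.py 5; python3 - <<'E'
from h import *
# blade (steel, grey) in scene vs post near-side edges: lean of post's edges at x- face through image lines; and initial reference
z=np.load("scene0.npz");Q=cloud("scene",z['d'])
m=(abs(Q[...,0]-.645)<.016)&(abs(Q[...,1]-.065)<.045)&(Q[...,2]>.1)&(Q[...,2]<.255)&(z['d']>0);q=Q[m];A=np.c_[q[:,2],q[:,0],np.ones(len(q))];k=np.ones(len(q),bool)
for _ in range(6):
    c=np.linalg.lstsq(A[k],q[k,1],rcond=None)[0]; r=abs(q[:,1]-A@c); k=r<max(.004,2*np.median(r[k]))
print("initial",c)
E
```

```text
9.95 [ 0.6496 -0.0297  0.038 ] toolaxes [[0.028, -1.0, 0.005], [-1.0, -0.028, -0.002], [0.002, -0.004, -1.0]] delta tool [-0.0007  0.001   0.    ] f [ -0.1 -12.9   8.6] tq [-4.06  0.18  0.01]
back face dy/dz -0.001 dy/dx 0.0275 273 rms 0.0009
back face dy/dz -0.0031 dy/dx 0.0439 284 rms 0.0009
initial [-0.11681477  0.03612234  0.05598086]
```

View pics/scene5.png

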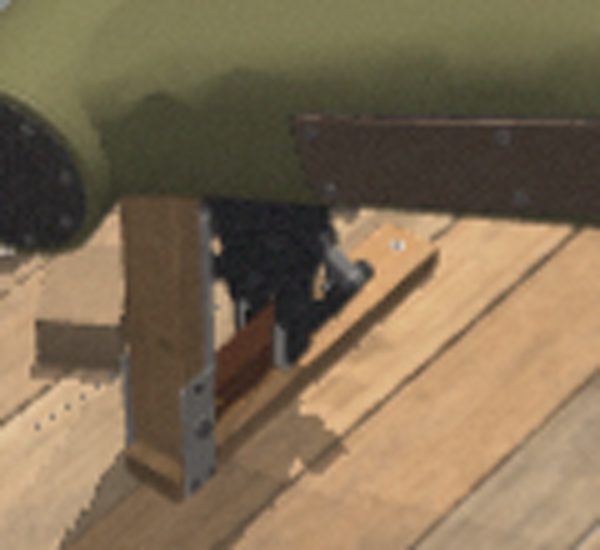

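The post now stands upright, about 0.003 rad from square by depth. The square's blade shows as a thin grey line against its face at (205,300) in the crop. The tool has flexed by about 0.25°, so I'm levelling it and pressing a little harder.

Emit:
{"op": "apply_moves", "data": {
  "plan": [
    [0, 0, 0.0005, 0, -0.15, 0, 0],
    [0, 0, 0, 0, -0.1, 0, 0],
    [0, 0, 0, 0, 0, 0, 0],
    [0, 0, 0, 0, 0, 0, 0]
  ]
}}

```text
time: 10.45
ee_pos: [0.6496, -0.0297, 0.038]
eef_rot: [-0.001, 0.717, -0.697, 0.001]
force: [-1.1, -12.9, 10.9]
width: 0.0189
grip_force: 61.8
```

```bash
python3 d.py "[.6485,-.029,.038]"; for i in 6 7 8 9; do python3 post.py $i; done
```

```text
10.45 [ 0.6496 -0.0297  0.038 ] toolaxes [[0.028, -1.0, 0.0], [-1.0, -0.028, -0.002], [0.002, -0.0, -1.0]] delta tool [-0.0007  0.001   0.    ] f [ -1.1 -12.9  10.9] tq [-4.03  0.64 -0.04]
back face dy/dz -0.0007 dy/dx 0.0201 286 rms 0.0008
back face dy/dz 0.0009 dy/dx 0.0333 285 rms 0.0008
back face dy/dz -0.0061 dy/dx 0.0354 287 rms 0.0009
back face dy/dz -0.0041 dy/dx 0.0246 286 rms 0.0009
```

Emit:
{"op": "apply_moves", "data": {
  "plan": [
    [-0.0005, 0, 0, 0, 0, 0, 0],
    [0, 0, 0.0003, 0, 0, 0, 0],
    [0, 0, 0, 0, 0, 0, 0],
    [0, 0, 0, 0, 0, 0, 0],
    [0, 0, 0, 0, 0, 0, 0]
  ]
}}

```text
time: 11.15
ee_pos: [0.6496, -0.0296, 0.038]
eef_rot: [-0.0, 0.717, -0.697, 0.001]
force: [-2.0, -13.5, 10.4]
width: 0.0189
grip_force: 61.9
```

```bash
python3 d.py "[.6485,-.029,.038]"; python3 post.py 10;python3 post.py 11; python3 d.py "[.6485,-.029,.038]"
```

```text
11.15 [ 0.6496 -0.0296  0.038 ] toolaxes [[0.028, -1.0, 0.001], [-1.0, -0.028, -0.002], [0.002, -0.001, -1.0]] delta tool [-0.0006  0.0011  0.    ] f [ -2.  -13.5  10.4] tq [-4.54  0.77 -0.03]
back face dy/dz -0.0008 dy/dx 0.028 282 rms 0.0008
back face dy/dz 0.0027 dy/dx 0.0439 284 rms 0.0009
11.25 [ 0.6496 -0.0297  0.038 ] toolaxes [[0.028, -1.0, 0.001], [-1.0, -0.028, -0.002], [0.002, -0.001, -1.0]] delta tool [-0.0007  0.001  -0.    ] f [ -1.8 -13.9  10.6] tq [-4.52  0.79  0.02]
```

The readings are steady at 13.9 N along the plate and 10.6 N down, with the tool level and the post square within measurement noise. Handing in.

```bash
python3 -c "
from station import *
print(job_done())"
```

```text
the job is handed in; nothing more can be done
None
```

The job is handed in at about 11 s: the try square is still gripped and pressed into the corner (about 14 N against the post, 11 N down on the plate), and the post is square to within the camera's noise of about 0.003 rad; the carton, spanner and clamp were not touched.

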